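# Set and lock a spring support jack at its marked height

## Task

On the welding bench, set the spring-loaded support jack to its marked height: grip its round steel post, push it down until the yellow line on the post is level with the black rim that the post slides into, and while you hold it there swing the red cam lever clockwise (seen from above) all the way closed with the same hand. Do not let go of the post while you close the lever or afterwards: the program finishes while still holding the post, with the line at the rim and the lever closed. Leave the hammer, pliers, tube offcut and welding magnet around the jack where they lie.

Things in the scene. Friction and masses are not known exactly. Their poses are not given: they have to be found in the camera images.
- jack: The support jack's fixed part, upright, held to the bench by its magnetic foot (86 mm square, 26 mm high); blue body and the steel cam ring on it about 58 mm in diameter, the ring's top 4 mm below the rim. It does not move. Origin: centre of its underside, on the post's axis.
- rim (a point): Centre of the top face of the black guide bush (36 mm diameter) on top of the support jack, 115 mm above the bench. The post's axis is the vertical line through this point.
- post: The round steel post, 28 mm in diameter, vertical, slightly domed end. Origin: middle of its top end, 100 mm above the rim at the start. It slides straight down, up to 75 mm, against a spring: about 3 N at the top, growing by 1 N per 10 mm; let go unlocked it rises again. It turns freely about its axis, so a hand holding it can turn too.
- yellow_line (a point): Centre, on the post's axis, of the yellow line painted right round the post, 5 mm high. It lies 43 to 61 mm below the post's top end (differs each time) and moves with the post. Wanted at the height of the rim.
- lever_end (a point): Top of the outer end of the red cam lever, 60 mm from the post's axis, 37 mm above the rim. The lever is an upright wing 8 to 11 mm thick (16 mm at its round outer end), from 21 to 68 mm from the axis and from the rim up to 37 mm above it. A hand gripping the post with fingertips 5 to 25 mm above the rim, beside the wing on its counterclockwise side, can push it by turning about the axis.
- lever (a joint): Turn of the cam lever about the post's axis, rad: 0 fully open, 1.05 fully closed (at its stop), growing clockwise seen from above. It starts between 0 and 0.2. It stays where it is left and resists with 0.15 to 0.2 N m; over the last third the cam presses a shoe against the post and locks it.
- hammer: Hammer lying on the bench, 300 mm long, wooden handle; leave alone. Origin on its underside at mid length.
- pliers: Pliers with blue handles lying on the bench, 180 mm long, 16 mm high; leave alone. Origin on the underside at the joint.
- tube: Offcut of 60 mm square steel tube, 110 mm long, lying on the bench; leave alone. Origin at the centre of its underside.
- square: Green welding magnet in the shape of an angle, about 75 mm by 75 mm, 18 mm high, lying on the bench; leave alone. Origin on its underside.
Mind the look-alikes: they are no part of the job. Of the things that look like the jack, the largest one is meant.

How it is judged:
On the way:
1. the post is gripped and held with its yellow line at the rim, the lever still open (z of yellow_line in the frame of rim between -0.004 and 0.004 m and value of joint lever below 0.4 rad and contact force between the fingers and post above 2 N), for 0.3 s.
At the end, for the whole second after the job is handed in: The lever is closed (over 0.97 of 1.05 rad), the yellow line is within 4 mm of the rim's height and still, the fingers still grip the post (over 3 N), and the hammer, pliers, tube and magnet lie within 15 mm of where they were (value of joint lever above 0.97 rad and z of yellow_line in the frame of rim between -0.004 and 0.004 m and contact force between the fingers and post above 3 N and linear speed of post below 0.01 m/s and distance of each of hammer, pliers, tube, square from where it was at the start of the episode below 0.015 m); the arm keeps its last pose, push and grip.
It fails at once if the lever is swung past half way while the yellow line is more than 7 mm from the rim (value of joint lever above 0.55 rad and (z of yellow_line in the frame of rim above 0.007 m or z of yellow_line in the frame of rim below -0.007 m)).
It fails at once if the post is let go while or after the lever is closed (value of joint lever above 0.55 rad and contact force between the fingers and post below 0.2 N).
It fails at once if a bystander is pushed away (distance of any of hammer, pliers, tube, square from where it was at the start of the episode above 0.015 m).
It also fails if it takes over 42 s, if anything falls off the work surface, if the arm or the gripper's body presses on something with over 40 N, if the wrist force passes 120 N, or if a joint passes its speed limit or range.

## Robot

A 6-joint arm with a two-finger parallel gripper is mounted at the origin on the work surface. World frame = base frame: x ahead of the robot, y to its left, z up, the work surface at z = 0. Lengths are in m, angles in rad, forces in N, time in s.
With the tool pointing down it reaches from about 0.275 to 0.825 m from the base axis. Payload 4.9 kg.
Tool frame: the origin (TCP) lies midway between the tips of the shut fingers; the grasp point (between the pads) lies 19 mm behind it (grip_point_offset is the distance from the TCP to the grasp point, in m); z points along the fingers, x is the direction in which the jaws open and shut, and the axes are right-handed (so a half turn about z gives the same grasp; the last joint's range is limited). The gripper opens to 85 mm and grips with 20 to 120 N. Pads are 22 mm wide; open, the fingers measure 114 mm over their backs; the gripper's body (76 mm by 85 mm) begins 54 mm behind the grasp point. The pads swing forward as they close: fully open they stand 13 mm farther back than shut.
Start: joints at [-0.134, 0.326, -0.193, 1.052, 0, 1.437], TCP at [0.55, 0, 0.211] pointing down, gripper open.
Joint ranges: [-2.65, 2.65], [-0.97, 1.79], [-1.3, 1.35], [-1.93, 2.1], [-1.47, 1.37], [-3.14, 3.14]. Speed limits (rad/s): [2.57, 2.57, 3.14, 3.14, 3.14, 3.14].

## Interface

Orientations are given as a rotation vector (axis times angle).
In Python, from cell import * gives the robot as it stands. Calls block until the motion is done:
- movep(position, orientation): joint-space move of the TCP to a pose.
- move_l(position, velocity=0.15, rot=None, until_force=None): straight line of the TCP; rot=None keeps the orientation; velocity is the mean speed in m/s. With until_force (N) it stops when the force on the tool has changed by that much, and returns True; else False.
- set_joints(angles): joint-space move.
- let_go() and grab(newtons=None): open the fingers fully, or close them until they stop; newtons is the grip in N (None keeps the last).
- sleep(seconds).
- ik(position, orientation): joint angles nearest the present ones, or None.
- get_state(): the state.
- grab_frame(name): name is "scene" or "side" or "wrist"; returns a dict with "img" (400x640x3 uint8, red, green, blue), "fx", "fy", "cx", "cy" (pixels), "cam_to_world" (4x4, takes a point from camera to world coordinates); the wrist camera has in their place "T_tool_cam" (4x4, takes a point from camera to tool coordinates, whose origin is the TCP and whose axes are the tool frame's). Camera axes: x right, y down, z forward; pixel columns grow to the right and rows downward; lengths in m; the calibration is good to about 2 mm. The wrist camera is an equidistant fisheye: a pixel r from the principal point sees the ray r / f radians off the axis. A picture is of the moment at which its call begins: read the wrist's pose just before it. There is no depth.
A pose or a line that the arm cannot do raises MotionError and nothing moves.
- sign_off(): hands the job in, once; it reports no verdict.
Trained networks look in the newest picture that a camera, given by its name, has taken for a name from the list of things; names that differ only in an ending like _2 or _b are one class to them, and where a whole thing is asked for, a point or a joint stands for the part that bears it (a point fixed in the world has none). Each returns a list of dicts, best first, with "score" (0 to 1); they miss things now and then, are a little off and sometimes report something else, mostly with a low value. They report only what shows in the picture. A call takes as long as a camera call. They do not tell look-alikes from the thing itself.
- spot_in(camera, name): "centre" ([column, row] in pixels, amid what is visible of it).
- silhouettes(camera, name): "mask" (400x640 bool, what is visible of it) and "centre" ([column, row] in pixels, amid what is visible of it).
- tip_of(camera, name): "centre" ([column, row] in pixels: a listed point, or the origin of a listed thing).
The state is a dict: "clock": time; "q": joint angles; "joint_velocities": joint speeds; "tau": joint torques, N m; "position": TCP position; "eef_rot": TCP orientation; "contact_force": force on the tool from outside, world axes, zero at the start; "wrist_torque": the same for the moment, N m; "finger_gap": opening from 0.0 (shut) to 1.0 (fully open).
Only numpy, scipy, OpenCV 4.12 (cv2) and the standard library are available. Lean on these libraries where they do the work, as an engineer would, in place of code of your own. Each camera call takes 0.05 s, during which the arm holds its last target.

## Working session

There is one attempt and no reset: what is moved stays moved. The work goes in short steps, each a Python script; the robot and the scene stay as the last script left them, time stands still between calls to the robot, and variables do not carry over. Pictures are saved under pics/ and viewed, and the job is handed in when it is done.

```bash
ls; mkdir -p pics
python3 - <<'E'
from cell import *
import cv2
for n in ("scene","side","wrist"):
    f=grab_frame(n); cv2.imwrite(f"pics/{n}0.png",f["img"][:,:,::-1])
    print(n,f["fx"],f["cx"],f["cy"]); print(f.get("cam_to_world",f.get("T_tool_cam")).__repr__())
    for o in ("jack","post","rim","yellow_line","lever_end"):
        try: print(o,[(r["score"],r["centre"]) for r in tip_of(n,o)])
        except Exception as e: print(o,e)
print(get_state())
E
```

```text
pics
scene 509.5319465606189 317.87125343079697 205.78163007903572
array([[-0.37002065,  0.76715646, -0.52398061,  1.0357843 ],
       [ 0.92899964,  0.30958738, -0.20276913,  0.21620036],
       [ 0.00666214, -0.56180656, -0.82724181,  0.87752871],
       [ 0.        ,  0.        ,  0.        ,  1.        ]])
jack [(0.85, [438.4, 289.5]), (0.72, [322.1, 203.1]), (0.58, [294.2, 271.5]), (0.58, [384.7, 184.4])]
post [(0.93, [333.9, 136.0]), (0.72, [296.3, 231.6]), (0.59, [456.1, 251.4])]
rim [(0.94, [449.1, 269.1]), (0.81, [325.3, 171.9]), (0.66, [295.8, 253.7]), (0.62, [328.2, 156.3])]
yellow_line [(0.62, [282.8, 157.1]), (0.52, [326.4, 156.4])]
lever_end [(0.67, [298.5, 169.6]), (0.67, [426.4, 269.6]), (0.62, [270.2, 255.1])]
side 421.0217962750189 320.9788271562937 197.78372259739444
array([[ 9.49484564e-01, -2.32156255e-01,  2.11145772e-01,
         3.82943030e-01],
       [-3.13812958e-01, -7.03919512e-01,  6.37196005e-01,
        -4.50590323e-01],
       [ 7.00590698e-04, -6.71268050e-01, -7.41214351e-01,
         7.45888303e-01],
       [ 0.00000000e+00,  0.00000000e+00,  0.000
[... 1000 characters left out ...]
(0.79, [270.8, 238.5])]
{'clock': 0.9, 'q': array([-1.34191439e-01,  3.26141637e-01, -1.92566517e-01,  1.05199635e+00,
        8.06939177e-06,  1.43657687e+00]), 'joint_velocities': array([-0.00104599,  0.00172518,  0.00084397, -0.00099712,  0.00125215,
       -0.00083331]), 'tau': array([ 9.78441713e-04, -4.43312824e+01,  2.62763822e+01,  7.27503357e-04,
       -1.15838079e-04,  1.45694844e-05]), 'position': array([5.50043271e-01, 1.29540978e-05, 2.11325385e-01]), 'eef_rot': array([3.14158836e+00, 4.40033605e-05, 1.44635468e-04]), 'contact_force': array([-0.17347904,  0.42502072, -0.03006717]), 'wrist_torque': array([-0.00582001,  0.03436351, -0.01012863]), 'finger_gap': 0.9981103462541959}
```

View pics/scene0.png

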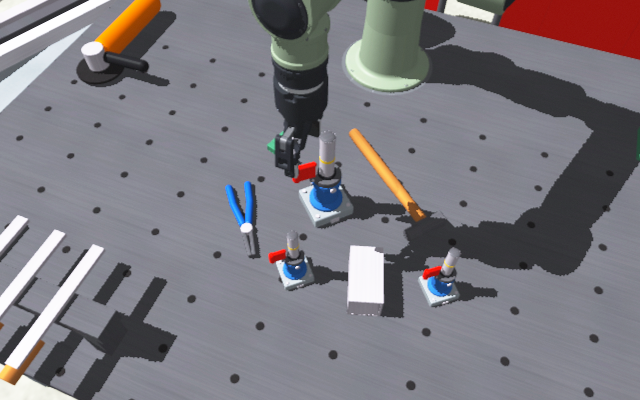

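View pics/side0.png

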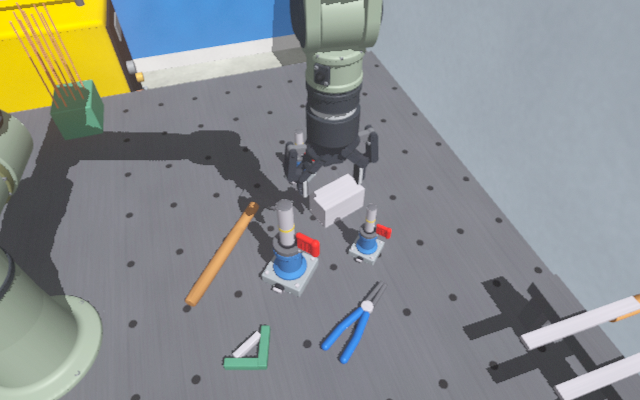

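View pics/wrist0.png

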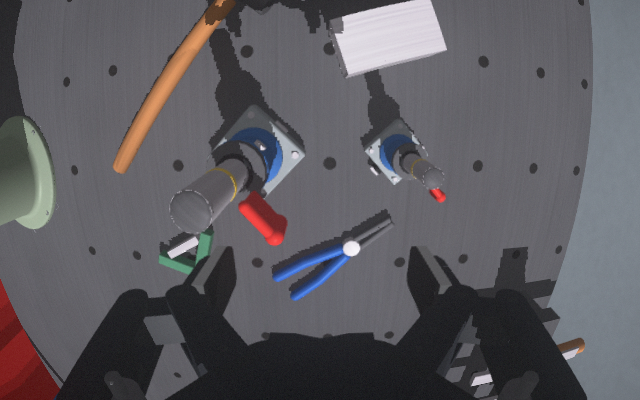

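The jack candidates in the scene picture are (325,190), (293,262) and (440,283). The one at (325,190), which is (288,255) in side and (245,165) in wrist, is clearly the largest. I'll confirm it in an enlarged crop.

Run:
```python
import cv2,numpy as np
a=cv2.imread("pics/scene0.png")[120:230,270:370]; b=cv2.imread("pics/side0.png")[190:300,240:340]
s=lambda i:cv2.resize(i,None,fx=4,fy=4,interpolation=cv2.INTER_CUBIC)
cv2.imwrite("pics/crop0.png",np.hstack([s(a),s(b)]))
```

```text
(no output)
```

View pics/crop0.png

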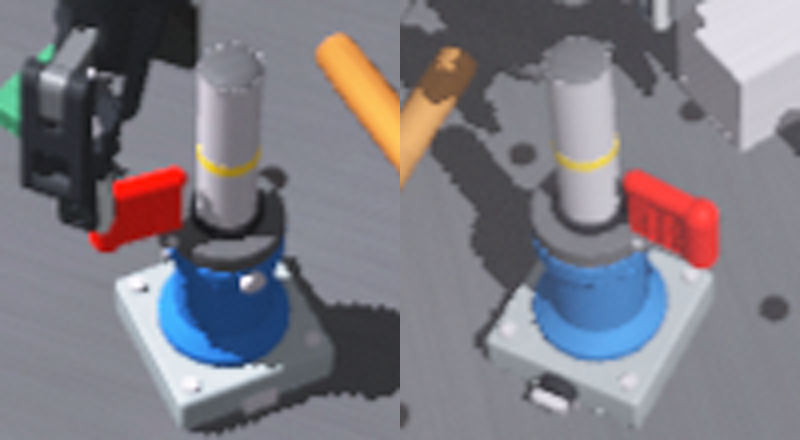

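The crops show the large jack: post top at about scene (327.8,135.8) and side (285,205), the yellow line round the post, and the lever out towards side (317,241). Next I fit its pose.

```bash
cat > h.py <<'E'
import numpy as np, cv2
from scipy.optimize import least_squares
from scipy.spatial.transform import Rotation as R
def proj(f,P):
    P=np.atleast_2d(P); T=np.linalg.inv(np.array(f["cam_to_world"])); c=P@T[:3,:3].T+T[:3,3]
    return np.c_[f["fx"]*c[:,0]/c[:,2]+f["cx"], f["fy"]*c[:,1]/c[:,2]+f["cy"]]
def projw(f,P,pos,rv):
    P=np.atleast_2d(P); t=R.from_rotvec(rv).inv().apply(P-pos)
    T=np.linalg.inv(np.array(f["T_tool_cam"])); c=t@T[:3,:3].T+T[:3,3]
    r=np.hypot(c[:,0],c[:,1]); th=np.arctan2(r,c[:,2]); k=th/np.maximum(r,1e-9)
    return np.c_[f["fx"]*c[:,0]*k+f["cx"], f["fy"]*c[:,1]*k+f["cy"]]
def circ(x,y,z,r,n=60):
    a=np.linspace(0,2*np.pi,n); return np.c_[x+r*np.cos(a),y+r*np.sin(a),np.full(n,z)]
E
cat > fit.py <<'E'
from cell import *; from h import *
fs,fd=grab_frame("scene"),grab_frame("side"); st=get_state(); fw=grab_frame("wrist")
def res(p):
    x,y=p
    return np.r_[proj(fs,[x,y,.215])[0]-[327.8,135.8], proj(fd,[x,y,.215])[0]-[285,205]]
s=least_squares(res,[.5,0]); x,y=s.x; print(s.x,s.fun)
# line: front centre
def front(f,z):
    d=np.array(f["cam_to_world"])[:2,3]-[x,y]; d/=np.linalg.norm(d); return proj(f,[x+.014*d[0],y+.014*d[1],z])[0]
for z in (.155,.16,.165,.17): print(z,front(fs,z),front(fd,z))
# lever
for n in ("wrist","side","scene"): print([(r["score"],r["centre"]) for r in tip_of(n,"lever_end")])
for a in np.arange(0,2*np.pi,np.pi/12):
    P=[x+.06*np.cos(a),y+.06*np.sin(a),.152]; print(round(np.degrees(a)),proj(fs,P)[0].round(),proj(fd,P)[0].round(),projw(fw,P,st["position"],st["eef_rot"])[0].round())
for nm,f,o in (("s",fs,(270,120)),("d",fd,(240,190)),):
    im=np.ascontiguousarray(f["img"][:,:,::-1]); im=cv2.resize(im,None,fx=4,fy=4,interpolation=cv2.INTER_CUBIC)
    for z,r,c in ((.215,.014,(0,255,0)),(.115,.018,(255,0,255)),(.115,.014,(0,255,0)),(.111,.029,(255,255,0))):
        p=proj(f,circ(x,y,z,r)); cv2.polylines(im,[np.int32(p*4+1.5)],True,c,1)
    globals()["i"+nm]=im[o[1]*4:o[1]*4+440,o[0]*4:o[0]*4+400]
cv2.imwrite("pics/ov1.png",np.hstack([is_ if 0 else globals()["is"],globals()["id"]]) )
E
python3 fit.py
```

```text
[0.47239797 0.01295734] [-1.15047763 -0.82623524 -0.25027412 -1.68368782]
0.155 [325.78106898 163.07650584] [287.45748686 231.71239417]
0.16 [325.8349551 161.3327765] [287.29142045 229.97086842]
0.165 [325.88932682 159.57333354] [287.12368048 228.21179217]
0.17 [325.94419072 157.7979636 ] [286.95424152 226.43489876]
[(0.59, [442.1, 199.2]), (0.57, [270.7, 239.7])]
[(0.82, [312.3, 238.4]), (0.55, [391.5, 229.5])]
[(0.86, [428.0, 271.9]), (0.62, [270.6, 256.1]), (0.59, [324.4, 170.2])]
0 [314. 182.] [319. 218.] [298. 187.]
15 [322. 184.] [315. 213.] [295. 167.]
30 [331. 184.] [310. 208.] [287. 147.]
45 [340. 182.] [303. 204.] [273. 130.]
60 [347. 179.] [295. 202.] [256. 118.]
75 [353. 174.] [287. 202.] [236. 110.]
90 [357. 168.] [279. 203.] [216. 108.]
105 [359. 161.] [271. 205.] [197. 113.]
120 [358. 155.] [264. 210.] [180. 122.]
135 [355. 148.] [259. 215.] [167. 135.]
150 [351. 143.] [255. 221.] [158. 151.]
165 [345. 139.] [253. 228.] [154. 169.]
180 [337. 135.] [254. 235.] [154. 188.]
195 [329. 134.] [257. 241.] [159. 206.]
210 [321. 134.] [262. 247.] [168. 222.]
225 [313. 136.] [269. 251.] [180. 236.]
240 [306. 139.] [278. 254.] [195. 247.]
255 [300. 143.] [287. 254.] [211. 254.]
270 [296. 149.] [296. 253.] [229. 257.]
285 [294. 155.] [305. 250.] [247. 255.]
300 [293. 162.] [312. 245.] [263. 249.]
315 [296. 168.] [317. 239.] [278. 239.]
330 [300. 174.] [320. 232.] [289. 225.]
345 [306. 179.] [320. 225.] [296. 207.]
```

View pics/ov1.png

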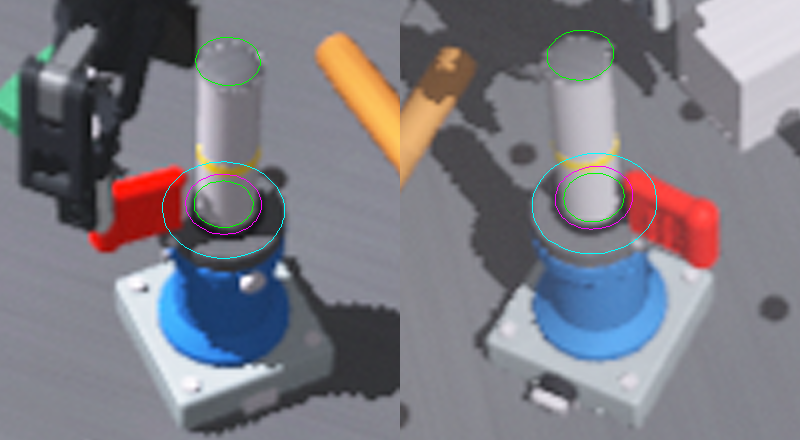

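```bash
cat >> h.py <<'E'
def ori(deg): return (R.from_euler('z',deg,degrees=True)*R.from_rotvec([np.pi,0,0])).as_rotvec()
E
python3 - <<'E'
from cell import *; from h import *
for a in (15,-15,-45,-75,-100,195,165,105,80):
    q=ik([.473,.013,.14],ori(a)); print(a,None if q is None else np.round(q,2))
movep([.473,.013,.28],ori(15))
st=get_state(); f=grab_frame("wrist"); cv2.imwrite("pics/w1.png",f["img"][:,:,::-1]); print(st["clock"],st["q"].round(2),st["position"],st["contact_force"])
for n in ("post","rim","yellow_line","lever_end"): print(n,[(r["score"],r["centre"]) for r in tip_of("wrist",n)])
for z in (.215,.115): print(projw(f,[.4724,.013,z],st["position"],st["eef_rot"]))
for n in("scene","side"): cv2.imwrite(f"pics/{n}1.png",grab_frame(n)["img"][:,:,::-1])
E
```

```text
15 [-0.13  0.25 -0.5   0.82  0.    1.18]
-15 [-0.13  0.25 -0.5   0.82  0.    1.7 ]
-45 [-0.13  0.25 -0.5   0.82  0.    2.23]
-75 [-0.13  0.25 -0.5   0.82  0.    2.75]
-100 [-0.13  0.25 -0.5   0.82  0.   -3.1 ]
195 [-0.13  0.25 -0.5   0.82  0.   -1.96]
165 [-0.13  0.25 -0.5   0.82  0.   -1.44]
105 [-0.13  0.25 -0.5   0.82  0.   -0.39]
80 [-0.13  0.25 -0.5   0.82  0.    0.05]
1.7 [-0.13  0.14 -0.25  1.17 -0.    1.18] [0.47340901 0.01298799 0.28073222] [-0.89830495  0.55008818 -0.00795891]
post [(0.71, [317.3, 196.9])]
rim [(0.97, [320.0, 169.8]), (0.85, [444.4, 195.9])]
yellow_line [(0.43, [315.7, 174.9])]
lever_end [(0.85, [343.4, 228.6]), (0.82, [459.0, 230.6]), (0.7, [473.3, 12.6])]
[[320.6278528  200.95308765]]
[[320.54280129 171.74784686]]
```

View pics/w1.png

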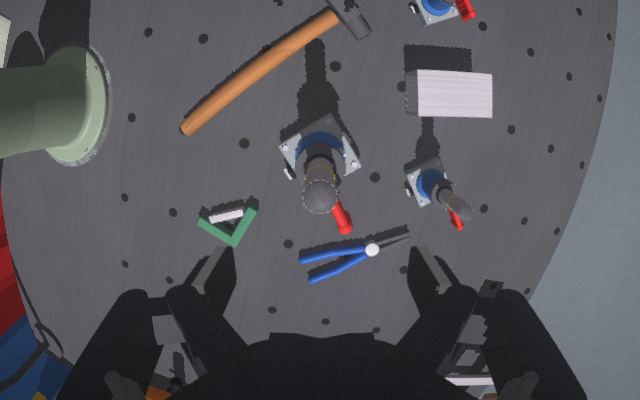

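View pics/side1.png

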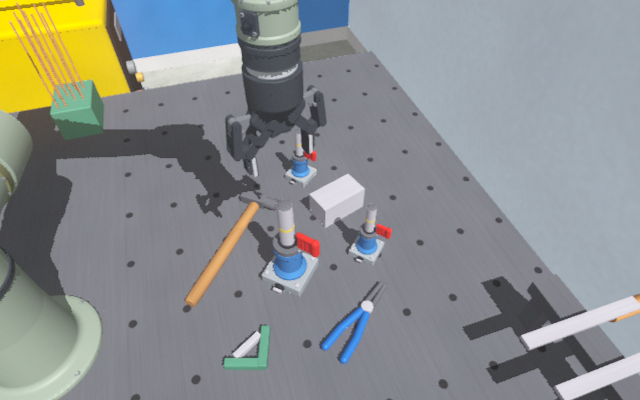

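The wrist picture shows the post top at about (320,197), the lever end at (344,229) and the pliers at (370,250). I'll refine the numbers in crops.

```bash
cat > ov.py <<'E'
import sys; from cell import *; from h import *
x,y,line=map(float,sys.argv[1:4]); out=sys.argv[4]
st=get_state(); F={n:grab_frame(n) for n in("wrist","scene","side")}
tiles=[]
for n in F:
    f=F[n]; pj=(lambda P:projw(f,P,st["position"],st["eef_rot"])) if n=="wrist" else (lambda P:proj(f,P))
    k=6; c=pj([x,y,.165])[0].round().astype(int)-[22,40]; 
    im=np.ascontiguousarray(f["img"][c[1]:c[1]+95,c[0]:c[0]+44+22,::-1]); im=cv2.resize(im,None,fx=4,fy=4,interpolation=cv2.INTER_CUBIC); im0=im.copy()
    for z,r,col in ((.215,.014,(0,255,0)),(.115,.018,(255,0,255)),(.111,.029,(255,255,0)),(line,.014,(0,0,255))):
        cv2.polylines(im,[np.int32((pj(circ(x,y,z,r))-c)*4+1.5)],True,col,1)
    tiles+= [np.vstack([im0,im])]
cv2.imwrite(out,cv2.resize(np.hstack(tiles),None,fx=.8,fy=.8))
E
python3 ov.py .473 .013 .164 pics/ov2.png
python3 - <<'E'
import cv2,numpy as np
im=cv2.imread("pics/ov2.png");print(im.shape)
E
```

```text
(608, 634, 3)
```

View pics/ov2.png

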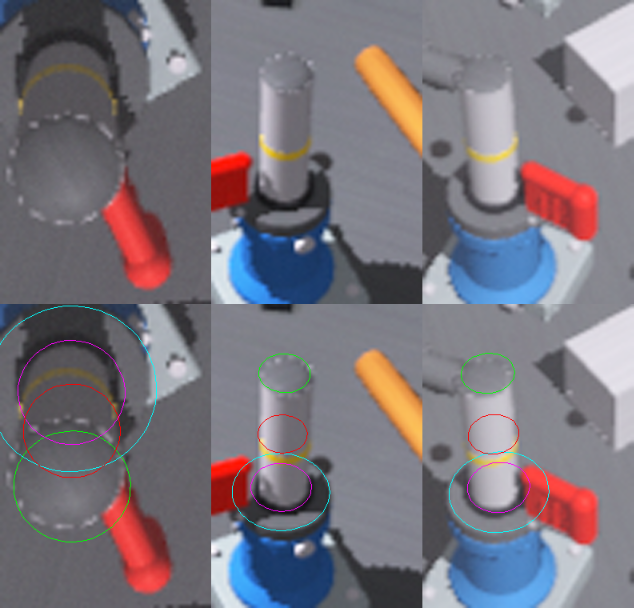

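```bash
python3 - <<'E'
from cell import *; from h import *
st=get_state(); f=grab_frame("wrist")
for a in range(-70,-20,5): print(a,projw(f,[.472+.06*np.cos(np.radians(a)),.014+.06*np.sin(np.radians(a)),.152],st["position"],st["eef_rot"])[0].round(1),end=' ')
print()
print("hit",move_l([.472,.0137,.169],velocity=.1,until_force=6))
st=get_state(); print(st["position"],st["contact_force"])
grab(60)
st=get_state(); print(st["clock"],st["position"],st["contact_force"],st["wrist_torque"],st["finger_gap"])
for n in("scene","side"): cv2.imwrite(f"pics/{n}2.png",grab_frame(n)["img"][:,:,::-1])
E
python3 ov.py .472 .0137 .159 pics/ov3.png
```

```text
-70 [326.4 236.5] -65 [331.4 235.9] -60 [336.5 234.9] -55 [341.4 233.4] -50 [346.1 231.6] -45 [350.7 229.4] -40 [355.2 226.9] -35 [359.4 223.9] -30 [363.3 220.7] -25 [366.9 217.1] 
hit False
[0.4725124  0.01363602 0.1695666 ] [0.68032638 0.52960884 1.18655547]
4.075 [0.47205304 0.01367716 0.16923658] [-1.03833501  0.21739991  2.83167938] [-0.06117103  0.23001803 -0.04445014] 0.30816411460362175
```

View pics/ov3.png

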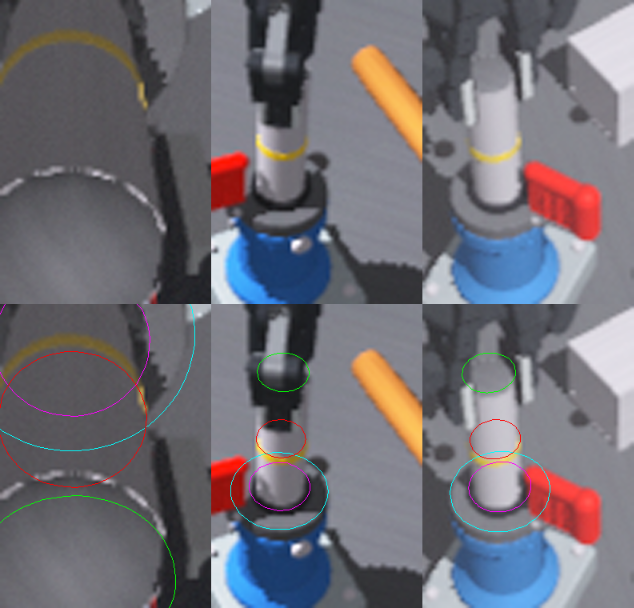

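Gripped, with gap 0.31 (about 26–28 mm) and small side forces. The line measures z ≈ 0.159 in both fixed cameras. Push down about 44 mm.

```bash
cat > zoom.py <<'E'
import sys; from cell import *; from h import *
st=get_state(); print(st["clock"],st["position"],st["contact_force"].round(2),st["wrist_torque"].round(3),st["finger_gap"])
t=[]
for n in("scene","side"):
    f=grab_frame(n); c=proj(f,[.472,.0137,.13])[0].round().astype(int)-[32,32]
    t.append(cv2.resize(f["img"][c[1]:c[1]+64,c[0]:c[0]+64,::-1],None,fx=6,fy=6,interpolation=cv2.INTER_CUBIC)); print(n,c)
f=grab_frame("wrist"); w=cv2.resize(f["img"][80:280,220:420,::-1],(384,384)); 
cv2.imwrite(sys.argv[1],np.hstack(t)); cv2.imwrite(sys.argv[1].replace(".png","w.png"),w)
E
python3 - <<'E'
from cell import *
p=get_state()["position"]
print(move_l([.472,.0137,.169-.044],velocity=.04,until_force=35))
sleep(.3)
E
python3 zoom.py pics/z1.png
```

```text
False
5.875 [0.47213539 0.01365479 0.12482209] [-1.44 -0.22  6.76] [-0.031  0.438 -0.048] 0.31099605804831076
scene [294 134]
side [255 202]
```

View pics/z1.png

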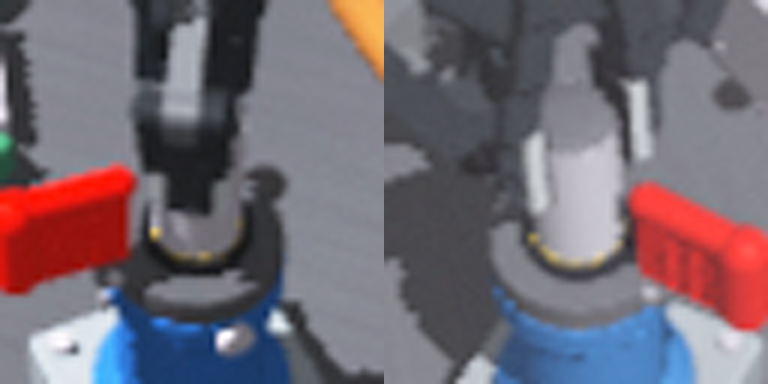

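View pics/z1w.png

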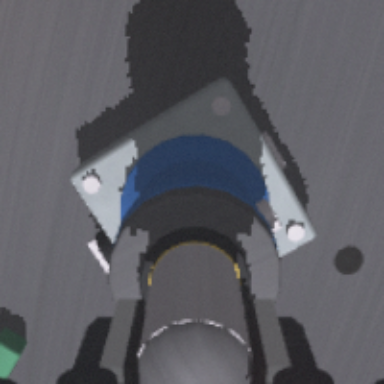

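Run:
```python
from cell import *; from h import *
for n,(c0,c1),(r0,r1) in (("scene",(322,333),(150,182)),("side",(281,293),(218,252))):
    a=cv2.imread(f"pics/{n}2.png")[:,:,::-1].astype(float); b=grab_frame(n)["img"].astype(float)
    for im in (a,b):
        p=im[r0:r1,c0:c1]; yv=(p[...,0]+p[...,1])/2-p[...,2]; m=yv>25
        w=np.where(m,yv,0); print(n,"amount/col",np.round(w.sum(0)),"n",m.sum(0),"rows",np.round((w*np.arange(r0,r1)[:,None]).sum(0)/np.maximum(w.sum(0),1),1),"peak",yv.max())
```

```text
scene amount/col [376. 368. 314. 296. 260. 282. 224. 184. 234. 188. 198.] n [3 3 3 3 2 2 2 2 3 3 3] rows [161.1 161.8 162.1 162.3 162.5 162.6 162.6 162.5 162.2 161.8 161.1] peak 189.5
scene amount/col [ 0. 29. 26.  0.  0. 65. 80.  0.  0.  0.  0.] n [0 1 1 0 0 2 2 0 0 0 0] rows [  0.  176.  176.    0.    0.  176.4 176.3   0.    0.    0.    0. ] peak 53.0
side amount/col [232. 240. 224. 205. 185. 232. 257. 262. 228. 264. 222. 222.] n [3 3 3 3 2 3 3 3 2 3 3 3] rows [230.1 230.8 231.  231.2 231.5 231.2 231.2 230.9 230.5 230.2 229.8 228.8] peak 150.5
side amount/col [44. 90. 95. 28.  0.  0.  0.  0.  0. 75. 56.  0.] n [1 2 2 1 0 0 0 0 0 2 2 0] rows [243.  244.3 244.5 245.    0.    0.    0.    0.    0.  245.3 244.5   0. ] peak 58.5
```

About 30% of the line's height still shows, so its centre sits about 1 mm below the rim. Raise 0.8 mm, then swing stepwise while watching the torque.

```bash
cat > rot.py <<'E'
import sys; from cell import *; from h import *
z=float(sys.argv[1])
for a in map(float,sys.argv[2:]):
    t=get_state()["clock"]; move_l([.472,.0137,z],velocity=.05,rot=ori(a)); st=get_state()
    ax=R.from_rotvec(st["eef_rot"]).as_matrix()[:,0]
    print(a,"t",st["clock"],"dt",round(st["clock"]-t,2),"yaw",round(np.degrees(np.arctan2(ax[1],ax[0])),1),"F",st["contact_force"].round(1),"M",st["wrist_torque"].round(2),"z",st["position"].round(4),"gap",round(st["finger_gap"],3))
    if abs(st["wrist_torque"][2])>2: break
E
python3 - <<'E'
from cell import *
move_l([.472,.0137,.1258],velocity=.02); sleep(.4)
E
python3 rot.py .1258 10 5 0 -5
python3 zoom.py pics/z2.png
```

```text
10.0 t 7.025 dt 0.25 yaw 10.0 F [-2.4  0.2  7.1] M [-0.05  0.52 -0.  ] z [0.4721 0.0137 0.1257] gap 0.308
5.0 t 7.275 dt 0.25 yaw 5.0 F [-2.  -0.3  7.4] M [-0.03  0.56 -0.02] z [0.4721 0.0137 0.1257] gap 0.31
0.0 t 7.525 dt 0.25 yaw -0.0 F [-2.7 -0.1  7.2] M [-0.06  0.54  0.01] z [0.472  0.0137 0.1257] gap 0.31
-5.0 t 7.775 dt 0.25 yaw -5.0 F [-2.4 -0.5  7.9] M [ 0.    0.58 -0.01] z [0.472  0.0137 0.1257] gap 0.31
7.775 [0.47199498 0.01371225 0.12567064] [-2.42 -0.53  7.86] [ 0.001  0.579 -0.007] 0.30989344800370916
scene [294 134]
side [255 202]
```

View pics/z2.png

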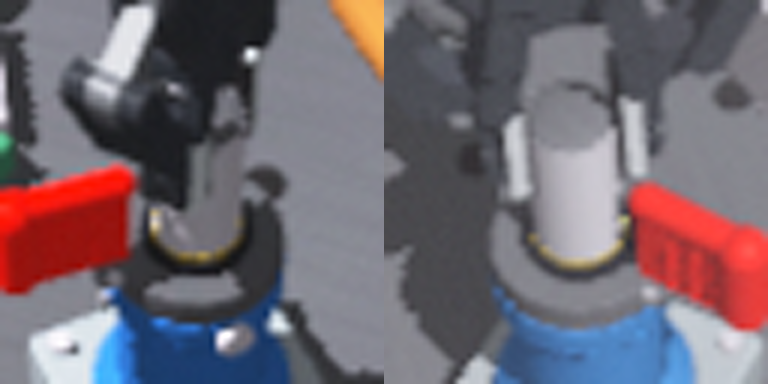

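View pics/z2w.png

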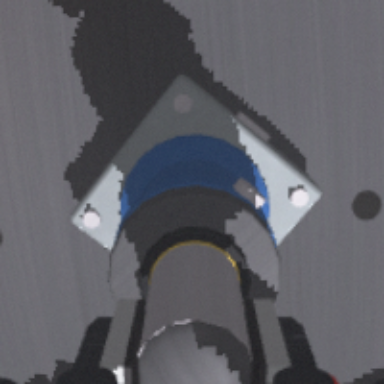

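The line is a thin yellow band at the rim in both views, and the finger is next to the lever, which hasn't moved. Carry on swinging.

```bash
python3 rot.py .1258 -10 -15 -20 -25 -30 -35
python3 zoom.py pics/z3.png
```

```text
-10.0 t 8.175 dt 0.25 yaw -10.0 F [-1.6 -1.3  6.8] M [-0.01  0.55  0.  ] z [0.472  0.0137 0.1257] gap 0.314
-15.0 t 8.425 dt 0.25 yaw -15.0 F [-2.7  0.4  8.2] M [-0.    0.54  0.  ] z [0.472  0.0138 0.1257] gap 0.311
-20.0 t 8.675 dt 0.25 yaw -20.0 F [-2.2 -0.3  9.3] M [0.08 0.69 0.08] z [0.472  0.0139 0.1258] gap 0.311
-25.0 t 8.925 dt 0.25 yaw -25.0 F [-3.4  1.9  8.6] M [0.24 0.53 0.07] z [0.472  0.0142 0.1259] gap 0.311
-30.0 t 9.175 dt 0.25 yaw -30.0 F [-4.3  1.  10.8] M [ 0.07  0.74 -0.02] z [0.4717 0.0139 0.1259] gap 0.307
-35.0 t 9.425 dt 0.25 yaw -35.0 F [-2.9  0.7  9.2] M [ 0.07  0.7  -0.05] z [0.4718 0.0139 0.1258] gap 0.308
9.425 [0.47183351 0.01390935 0.12584094] [-2.92  0.67  9.22] [ 0.074  0.701 -0.048] 0.3084529441919357
scene [294 134]
side [255 202]
```

View pics/z3.png

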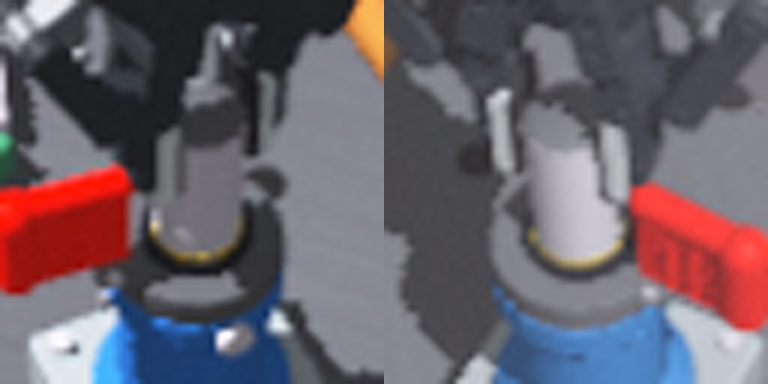

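```bash
cat > ov3d.py <<'E'
import sys; from cell import *; from h import *
L=float(sys.argv[1]); yaw=float(sys.argv[2]); tip=float(sys.argv[3])
def box(a,r0,r1,hw,z0,z1):
    a=np.radians(a); u=np.array([np.cos(a),np.sin(a)]); v=np.array([-u[1],u[0]])
    b=lambda z:[np.r_[[.472,.0137]+r*u+w*v,z] for r,w in((r0,-hw),(r1,-hw),(r1,hw),(r0,hw))]
    return np.array(b(z0)),np.array(b(z1))
t=[]
for n in("scene","side"):
    f=grab_frame(n); c=proj(f,[.472,.0137,.13])[0].round().astype(int)-[32,32]
    im=cv2.resize(f["img"][c[1]:c[1]+64,c[0]:c[0]+64,::-1],None,fx=6,fy=6,interpolation=cv2.INTER_CUBIC)
    for bx,col in ((box(L,.021,.068,.005,.115,.152),(255,255,0)),(box(yaw,.014,.0285,.011,tip,.16),(0,255,0)),(box(yaw+180,.014,.0285,.011,tip,.16),(0,255,0))):
        q=[np.int32((proj(f,b)-c)*6+2.5) for b in bx]
        for k in q: cv2.polylines(im,[k],True,col,1)
        for i in range(4): cv2.line(im,q[0][i].tolist(),q[1][i].tolist(),col,1)
    t.append(im)
cv2.imwrite(sys.argv[4],np.hstack(t))
E
python3 ov3d.py -52 -35 .128 pics/o1.png
```

```text
(no output)
```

View pics/o1.png

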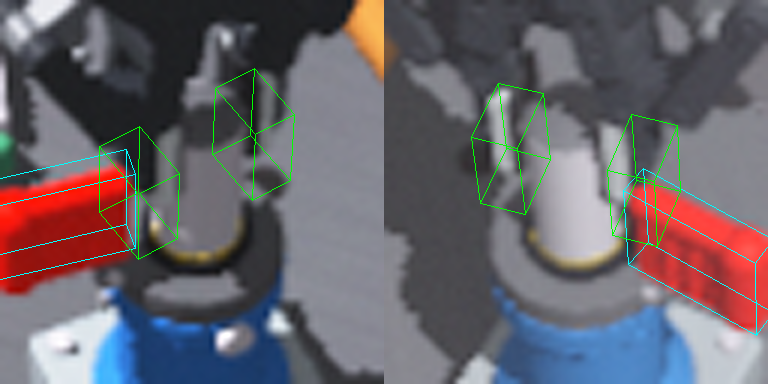

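View pics/z3w.png

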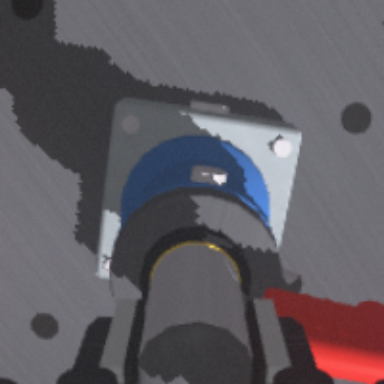

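```bash
python3 - <<'E'
import cv2,numpy as np
for k in(1,2,3):
    im=cv2.imread(f"pics/z{k}.png").astype(int); m=(im[...,2]-np.maximum(im[...,0],im[...,1]))>80
    for s in (slice(0,384),slice(384,768)):
        ys,xs=np.nonzero(m[:,s]); print(k,s.start,len(xs),xs.mean().round(1),ys.mean().round(1),xs.min(),xs.max(),ys.min(),ys.max())
E
python3 - <<'E'
from cell import *; import cv2
f=grab_frame("wrist"); cv2.imwrite("pics/w3.png",f["img"][:,:,::-1])
E
```

```text
1 0 12964 67.5 223.1 0 383 0 293
1 384 12881 318.3 254.8 245 383 183 330
2 0 13023 68.7 222.4 0 383 0 293
2 384 12881 318.3 254.8 245 383 183 330
3 0 12804 65.6 224.6 0 383 7 293
3 384 12868 318.4 254.9 246 383 183 330
```

View pics/w3.png

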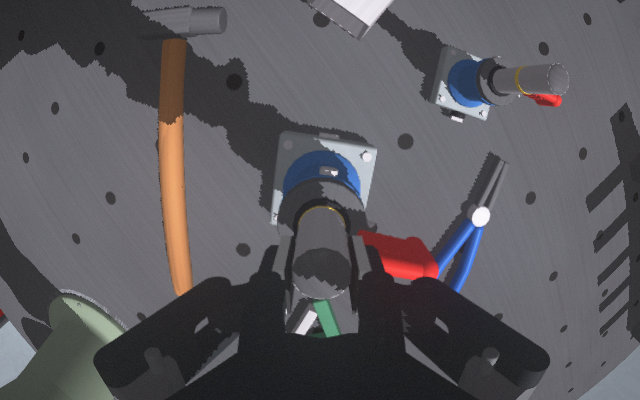

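```bash
cat > wov.py <<'E'
import sys; from cell import *; from h import *
L=float(sys.argv[1]); yaw=float(sys.argv[2]); tip=float(sys.argv[3]); th=float(sys.argv[4])
from types import SimpleNamespace
def box(a,r0,r1,hw,z0,z1):
    a=np.radians(a); u=np.array([np.cos(a),np.sin(a)]); v=np.array([-u[1],u[0]])
    return [np.array([np.r_[[.472,.0137]+r*u+w*v,z] for r,w in((r0,-hw),(r1,-hw),(r1,hw),(r0,hw))]) for z in(z0,z1)]
st=get_state(); f=grab_frame("wrist"); o=np.array([260,180]); k=4
im=cv2.resize(f["img"][180:330,260:450,::-1],None,fx=k,fy=k,interpolation=cv2.INTER_CUBIC)
pj=lambda P:np.int32((projw(f,P,st["position"],st["eef_rot"])-o)*k+1.5)
for bx,col in ((box(L,.021,.068,.005,.115,.152),(255,255,0)),(box(yaw,.014,.014+th,.011,tip,tip+.022),(0,255,0)),(box(yaw+180,.014,.014+th,.011,tip,tip+.022),(0,255,0))):
    q=[pj(b) for b in bx]
    for c in q: cv2.polylines(im,[c],True,col,1)
    for i in range(4): cv2.line(im,q[0][i].tolist(),q[1][i].tolist(),col,1)
for z,r in ((.17,.014),(.115,.014),(.115,.018)): cv2.polylines(im,[pj(circ(.472,.0137,z,r))],True,(255,0,255),1)
cv2.imwrite(sys.argv[5],im)
E
python3 wov.py -52 -35 .13 .007 pics/wo1.png
```

```text
(no output)
```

View pics/wo1.png

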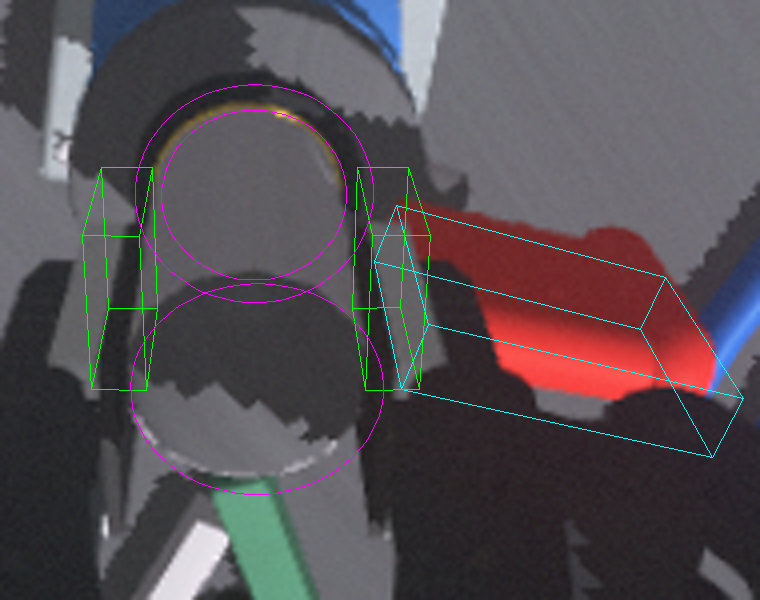

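```bash
python3 rot.py .1258 -38 -41 -44
python3 wov.py -50 -44 .13 .007 pics/wo2.png; python3 zoom.py pics/z4.png
```

```text
-38.0 t 10.025 dt 0.25 yaw -38.0 F [-3.3  0.7  8.6] M [0.1  0.63 0.01] z [0.4718 0.0139 0.1257] gap 0.305
-41.0 t 10.275 dt 0.25 yaw -41.0 F [-2.7  0.1  7.9] M [0.03 0.6  0.01] z [0.4719 0.0139 0.1257] gap 0.307
-44.0 t 10.525 dt 0.25 yaw -44.0 F [-1.3  0.4  8.3] M [ 0.06  0.61 -0.01] z [0.4718 0.0138 0.1256] gap 0.304
10.575 [0.4718352  0.01384289 0.12561783] [-3.76  0.31  7.42] [0.113 0.58  0.006] 0.30799831677006945
scene [294 134]
side [255 202]
```

View pics/wo2.png

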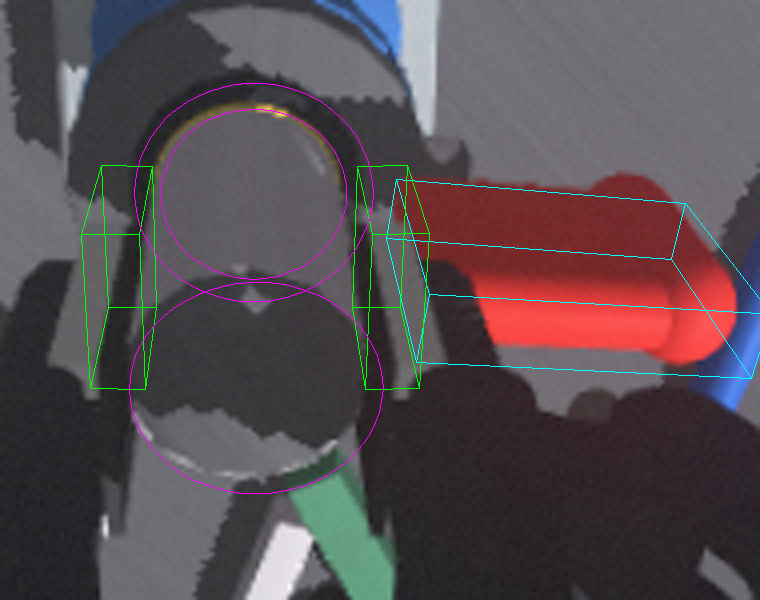

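View pics/z4.png

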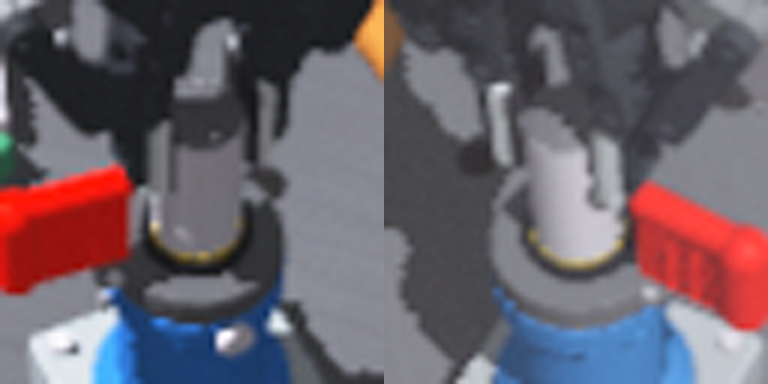

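Run:
```python
from cell import *; from h import *
st=get_state()
for n in("scene","side"):
    f=grab_frame(n); c=proj(f,[.472,.0137,.13])[0].round().astype(int)-[32,32]; off=0 if n=="scene" else 384
    for a,nm in((-44,"A"),(136,"B")):
        u=np.array([np.cos(np.radians(a)),np.sin(np.radians(a))])
        for hw in(-.011,0,.011):
            v=np.array([-u[1],u[0]])*hw
            print(n,nm,hw,[tuple(((proj(f,np.r_[[.472,.0137]+.016*u+v,z])[0]-c)*6+2.5).round().astype(int)+[off,0]) for z in(.12,.13,.14,.15)])
```

```text
scene A -0.011 [(np.int64(134), np.int64(203)), (np.int64(134), np.int64(183)), (np.int64(134), np.int64(163)), (np.int64(134), np.int64(142))]
scene A 0 [(np.int64(148), np.int64(229)), (np.int64(149), np.int64(209)), (np.int64(149), np.int64(188)), (np.int64(149), np.int64(168))]
scene A 0.011 [(np.int64(163), np.int64(254)), (np.int64(163), np.int64(234)), (np.int64(164), np.int64(214)), (np.int64(164), np.int64(194))]
scene B -0.011 [(np.int64(256), np.int64(221)), (np.int64(257), np.int64(201)), (np.int64(258), np.int64(181)), (np.int64(259), np.int64(160))]
scene B 0 [(np.int64(241), np.int64(196)), (np.int64(242), np.int64(176)), (np.int64(243), np.int64(156)), (np.int64(244), np.int64(135))]
scene B 0.011 [(np.int64(226), np.int64(171)), (np.int64(227), np.int64(151)), (np.int64(228), np.int64(131)), (np.int64(229), np.int64(110))]
side A -0.011 [(np.int64(611), np.int64(258)), (np.int64(610), np.int64(238)), (np.int64(608), np.int64(218)), (np.int64(606), np.int64(198))]
side A 0 [(np.int64(628), np.int64(231)), (np.int64(627), np.int64(211)), (np.int64(625), np.int64(191)), (np.int64(624), np.int64(171))]
side A 0.011 [(np.int64(645), np.int64(205)), (np.int64(644), np.int64(185)), (np.int64(643), np.int64(165)), (np.int64(641), np.int64(145))]
side B -0.011 [(np.int64(555), np.int64(170)), (np.int64(552), np.int64(150)), (np.int64(550), np.int64(129)), (np.int64(548), np.int64(109))]
side B 0 [(np.int64(537), np.int64(195)), (np.int64(535), np.int64(175)), (np.int64(533), np.int64(155)), (np.int64(530), np.int64(134))]
side B 0.011 [(np.int64(520), np.int64(221)), (np.int64(517), np.int64(201)), (np.int64(515), np.int64(181)), (np.int64(512), np.int64(160))]
```

Run:
```python
import cv2
im=cv2.imread("pics/z4.png")
cv2.imwrite("pics/z4b.png",cv2.convertScaleAbs(cv2.resize(im[0:300],None,fx=1.04,fy=1.04),alpha=1.8,beta=20))
```

```text
(no output)
```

View pics/z4b.png

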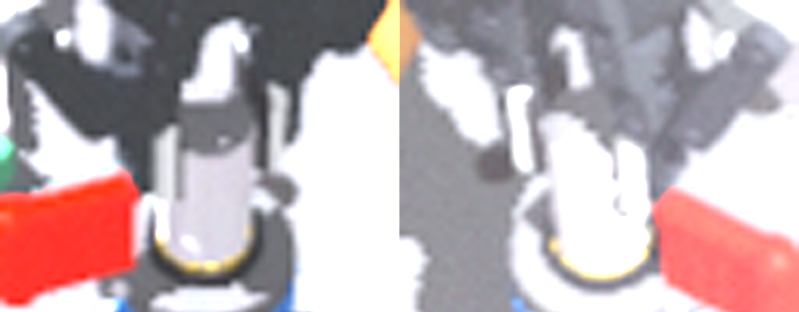

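The lever hasn't moved: the pad tips show at z ≈ 0.148–0.152, about 22 mm behind the TCP, so they brushed over the wing's top. I'll turn back, let the post rise, regrip 20 mm lower on the post and check again.

```bash
python3 - <<'E'
from cell import *; from h import *
def s(m):
    st=get_state(); print(m,round(st["clock"],2),st["position"].round(4),st["contact_force"].round(1),round(st["finger_gap"],3))
move_l([.472,.0137,.1258],velocity=.05,rot=ori(15)); s("back")
move_l([.472,.0137,.1698],velocity=.08); s("up")
let_go(); s("open")
print(move_l([.472,.0137,.1495],velocity=.08,until_force=8)); s("down")
grab(60); s("grip")
print(move_l([.472,.0137,.1059],velocity=.04,until_force=25)); sleep(.3); s("pushed")
E
python3 zoom.py pics/z5.png
```

```text
back 12.01 [0.4721 0.0137 0.1256] [-1.8 -0.3  7.1] 0.309
up 12.71 [0.472  0.0137 0.1694] [ 0.3 -0.6  1.2] 0.309
open 13.32 [0.472  0.0137 0.1698] [ 0.2 -0.2  0.6] 1.0
False
down 13.72 [0.4716 0.0138 0.1492] [0.1 0.3 0. ] 1.0
grip 14.28 [0.4721 0.0137 0.1498] [-1.5  0.7  2.4] 0.314
False
pushed 15.82 [0.4721 0.0136 0.1057] [-1.7 -0.9  6.9] 0.312
15.8167 [0.47210118 0.01364305 0.10570011] [-1.74 -0.92  6.94] [-0.043  0.444 -0.039] 0.3120873595136486
scene [294 134]
side [255 202]
```

View pics/z5.png

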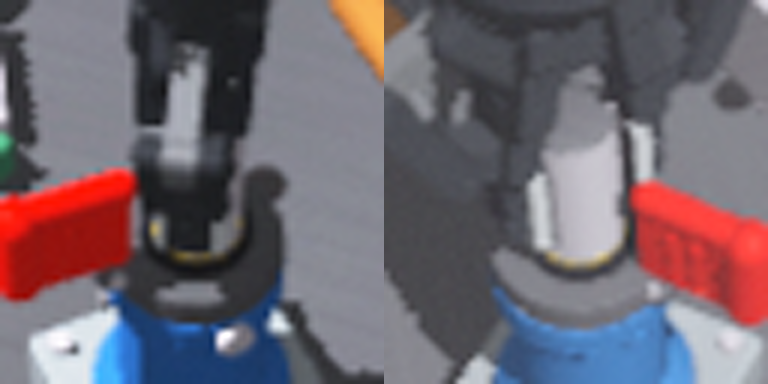

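```bash
python3 - <<'E'
from cell import *
move_l([.472,.0137,.1065],velocity=.02); sleep(.4)
E
python3 rot.py .1065 8 1 -4 -9 -13
python3 zoom.py pics/z6.png
```

```text
8.0 t 16.8917 dt 0.27 yaw 8.0 F [-1.8  0.   6.7] M [0.   0.47 0.01] z [0.4721 0.0136 0.1064] gap 0.313
1.0 t 17.1667 dt 0.27 yaw 1.0 F [-3.5 -1.5  7.6] M [-0.01  0.48 -0.03] z [0.472  0.0136 0.1064] gap 0.319
-4.0 t 17.4167 dt 0.25 yaw -4.0 F [-1.8 -1.1  6.6] M [-0.06  0.55 -0.03] z [0.472  0.0136 0.1064] gap 0.315
-9.0 t 17.6667 dt 0.25 yaw -9.0 F [-2.8  0.4  8.7] M [0.01 0.45 0.02] z [0.4719 0.0139 0.1064] gap 0.318
-13.0 t 17.9167 dt 0.25 yaw -13.0 F [-1.9  1.6  8. ] M [-0.01  0.42  0.11] z [0.472  0.014  0.1063] gap 0.319
17.9167 [0.4719791  0.01398881 0.10634234] [-1.94  1.55  7.96] [-0.013  0.423  0.109] 0.3191876356636383
scene [294 134]
side [255 202]
```

View pics/z6.png

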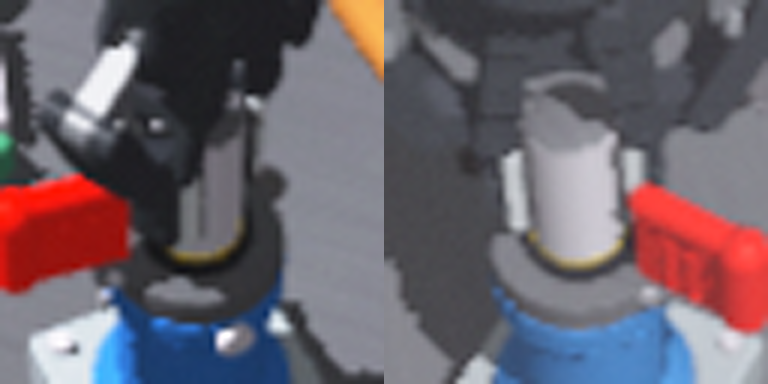

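Torque is building (Mz 0.11), so the finger is at the lever, and the line is level. Continue.

```bash
python3 rot.py .1065 -17 -21 -25 -29
python3 zoom.py pics/z7.png
```

```text
-17.0 t 18.3167 dt 0.25 yaw -17.0 F [-2.3  2.1  7.7] M [0.06 0.48 0.07] z [0.472  0.014  0.1063] gap 0.317
-21.0 t 18.5667 dt 0.25 yaw -21.0 F [-2.   0.9  7.9] M [0.03 0.48 0.09] z [0.472  0.014  0.1064] gap 0.316
-25.0 t 18.8167 dt 0.25 yaw -25.0 F [-2.9  1.2  6.6] M [0.07 0.5  0.06] z [0.472  0.014  0.1064] gap 0.316
-29.0 t 19.0667 dt 0.25 yaw -29.0 F [-2.   1.   6.9] M [0.06 0.52 0.07] z [0.472  0.014  0.1063] gap 0.318
19.0667 [0.47202652 0.01401076 0.1063447 ] [-2.01  1.05  6.94] [0.065 0.522 0.066] 0.31758575829388286
scene [294 134]
side [255 202]
```

View pics/z7.png

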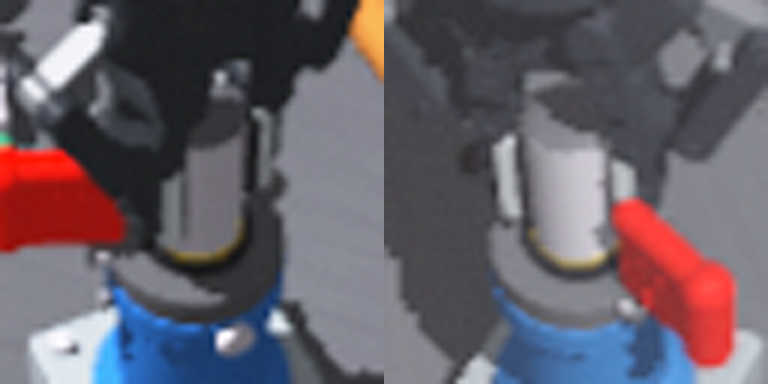

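The lever is moving, with its end now at side-zoom (715,290), and the line is still level at the rim. Continue towards the stop.

```bash
python3 rot.py .1065 -33 -37 -41 -45 -49 -52 -55
python3 zoom.py pics/z8.png
```

```text
-33.0 t 19.4667 dt 0.25 yaw -33.0 F [-2.2  1.6  8.1] M [0.07 0.48 0.09] z [0.472  0.014  0.1063] gap 0.316
-37.0 t 19.7167 dt 0.25 yaw -37.0 F [-2.3  1.   6.5] M [0.04 0.56 0.13] z [0.472  0.014  0.1064] gap 0.32
-41.0 t 19.9667 dt 0.25 yaw -41.0 F [-2.3  1.4  7.7] M [0.04 0.59 0.11] z [0.472  0.014  0.1063] gap 0.314
-45.0 t 20.2167 dt 0.25 yaw -45.0 F [-2.6  1.4  7.8] M [0.03 0.56 0.13] z [0.472  0.014  0.1063] gap 0.317
-49.0 t 20.4667 dt 0.25 yaw -49.0 F [-2.5  1.1  7.9] M [-0.04  0.58  0.16] z [0.4719 0.0139 0.1063] gap 0.314
-52.0 t 20.7167 dt 0.25 yaw -52.0 F [-1.5  0.8  8. ] M [0.   0.62 0.14] z [0.4719 0.0139 0.1063] gap 0.32
-55.0 t 20.9667 dt 0.25 yaw -55.0 F [-1.3  0.1  8.2] M [0.   0.62 0.14] z [0.4719 0.0139 0.1063] gap 0.313
20.9667 [0.47188888 0.01390939 0.10631332] [-1.31  0.08  8.15] [0.002 0.623 0.143] 0.3132037404922808
scene [294 134]
side [255 202]
```

View pics/z8.png

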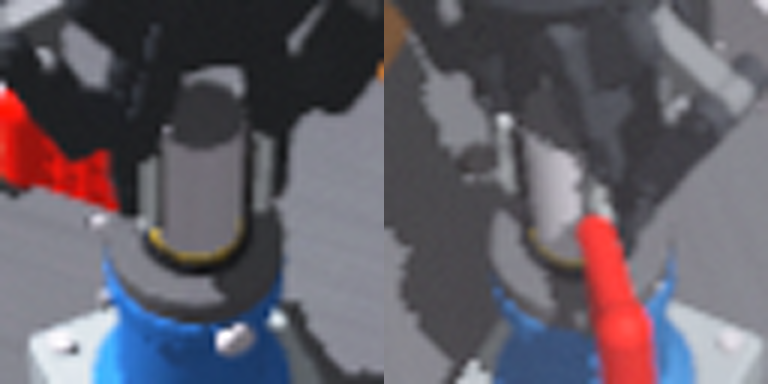

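```bash
sed -i 's/>2: break/>.6: break/' rot.py; python3 rot.py .1065 -58 -60 -62 -64 -66 -68 -70 -72
python3 zoom.py pics/z9.png
```

```text
-58.0 t 21.3667 dt 0.25 yaw -58.0 F [-1.8  1.1  6.3] M [0.01 0.69 0.11] z [0.4719 0.0139 0.1063] gap 0.317
-60.0 t 21.6167 dt 0.25 yaw -60.0 F [-2.2  1.2  7.8] M [0.04 0.67 0.17] z [0.4718 0.0139 0.1063] gap 0.314
-62.0 t 21.8667 dt 0.25 yaw -62.0 F [-1.7 -0.2  8.3] M [0.03 0.64 0.17] z [0.4718 0.0139 0.1063] gap 0.314
-64.0 t 22.1167 dt 0.25 yaw -64.0 F [-2.4  0.7  8.1] M [0.04 0.61 0.15] z [0.4718 0.0139 0.1063] gap 0.314
-66.0 t 22.3667 dt 0.25 yaw -66.0 F [-2.7  1.   8. ] M [-0.01  0.71  0.16] z [0.4718 0.0139 0.1063] gap 0.32
-68.0 t 22.6167 dt 0.25 yaw -68.0 F [-1.9  0.8  8. ] M [-0.01  0.65  0.17] z [0.4719 0.0139 0.1063] gap 0.316
-70.0 t 22.8667 dt 0.25 yaw -69.9 F [-0.7 -0.   7.6] M [0.09 0.68 0.36] z [0.4721 0.0139 0.1064] gap 0.316
-72.0 t 23.1167 dt 0.25 yaw -72.0 F [-2.5  2.   7.3] M [-0.    0.39  0.09] z [0.4722 0.0141 0.1064] gap 0.32
23.1167 [0.47221481 0.01411413 0.10636383] [-2.5   2.03  7.27] [-0.     0.39   0.087] 0.3196317243146363
scene [294 134]
side [255 202]
```

View pics/z9.png

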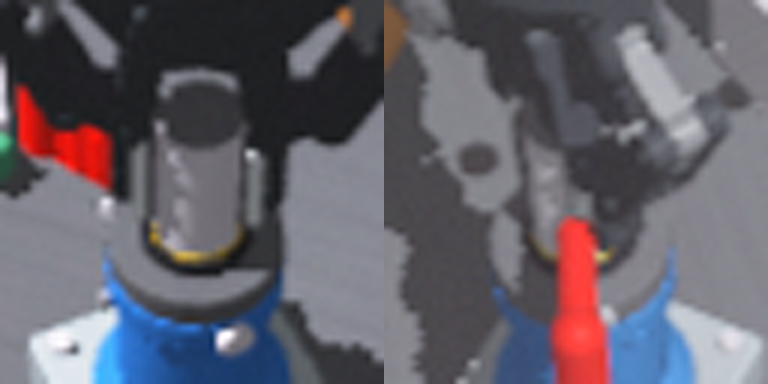

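Run:
```python
from cell import *; from h import *
st=get_state(); print(st["clock"],st["contact_force"].round(1),st["wrist_torque"].round(2))
f=grab_frame("side"); c=proj(f,[.472,.0137,.13])[0].round().astype(int)-[32,32]
for a in (-45,-50,-55,-100,-105,-110,-115): 
    a_=np.radians(a);print(a,((proj(f,[.472+.06*np.cos(a_),.0137+.06*np.sin(a_),.152])[0]-c)*6+[386,2]).round())
cv2.imwrite("pics/side9.png",cv2.resize(f["img"][200:300,240:340,::-1],None,fx=6,fy=6,interpolation=cv2.INTER_CUBIC))
w=grab_frame("wrist"); cv2.imwrite("pics/w9.png",cv2.resize(w["img"][170:330,240:440,::-1],None,fx=4,fy=3.75 and 4))
g=grab_frame("scene"); cv2.imwrite("pics/scene9.png",g["img"][:,:,::-1])
```

```text
23.2667 [-2.2  2.4  6.2] [-0.02  0.37  0.2 ]
-45 [755. 221.]
-50 [746. 233.]
-55 [735. 246.]
-100 [595. 313.]
-105 [576. 314.]
-110 [558. 315.]
-115 [540. 314.]
```

View pics/side9.png

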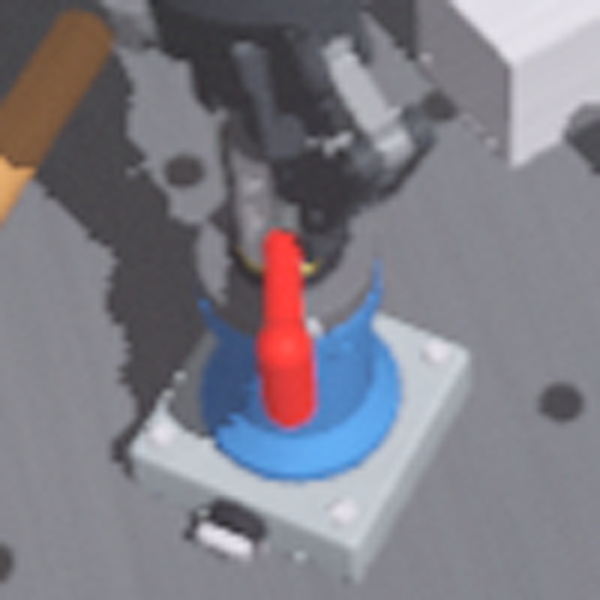

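View pics/w9.png

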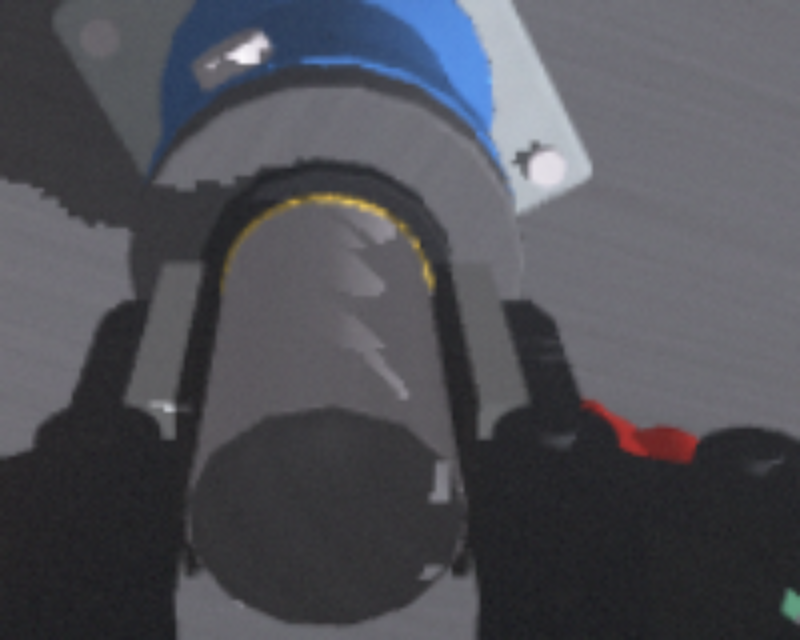

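```bash
python3 rot.py .1065 -74 -76 -78
python3 zoom.py pics/z10.png
python3 - <<'E'
import cv2,numpy as np
for k in(8,9,10):
    im=cv2.imread(f"pics/z{k}.png").astype(int); m=(im[...,2]-np.maximum(im[...,0],im[...,1]))>80
    ys,xs=np.nonzero(m[:,384:]); print(k,len(xs),xs.mean().round(1),ys.mean().round(1), [xs[abs(ys-r)<4].mean().round(1) for r in (240,270,300,340,370)])
E
```

```text
-74.0 t 23.6667 dt 0.25 yaw -73.9 F [-0.4  1.6  6.4] M [0.05 0.39 0.33] z [0.4724 0.0141 0.1064] gap 0.32
-76.0 t 23.9167 dt 0.25 yaw -75.9 F [-0.9  2.5  6.1] M [0.03 0.31 0.29] z [0.4724 0.0142 0.1064] gap 0.317
-78.0 t 24.1667 dt 0.25 yaw -77.9 F [-1.3  4.   7.4] M [0.06 0.33 0.13] z [0.4724 0.0144 0.1065] gap 0.314
24.1667 [0.47238121 0.01439203 0.10647215] [-1.35  3.99  7.43] [0.055 0.334 0.129] 0.31414372010810215
scene [294 134]
side [255 202]
8 7511 231.1 305.1 [np.float64(214.1), np.float64(222.2), np.float64(230.6), np.float64(240.4), np.float64(244.4)]
9 7016 194.5 308.3 [np.float64(192.9), np.float64(193.5), np.float64(193.6), np.float64(194.7), np.float64(198.9)]
10 6937 194.8 309.2 [np.float64(192.7), np.float64(193.5), np.float64(193.9), np.float64(194.4), np.float64(198.9)]
```

View pics/z10.png

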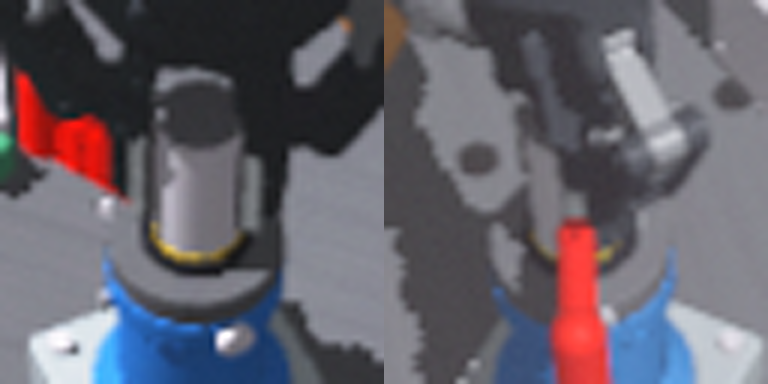

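The lever hasn't moved over the last 6° of hand turn (194.5 → 194.8 px), so it is at its stop. Last line check before handing in.

Run:
```python
from cell import *; from h import *
sleep(.5); st=get_state(); print(st["clock"],st["position"],st["contact_force"].round(1),st["wrist_torque"].round(2),st["finger_gap"],abs(st["joint_velocities"]).max())
for n,(c0,c1),(r0,r1) in (("scene",(322,333),(168,182)),):
    a=cv2.imread(f"pics/{n}2.png")[:,:,::-1].astype(float); b=grab_frame(n)["img"].astype(float)
    for im,q0,q1 in ((a,150,182),(b,168,182)):
        p=im[q0:q1,c0:c1]; yv=(p[...,0]+p[...,1])/2-p[...,2]; w=np.where(yv>25,yv,0)
        print(n,w.sum(0).round(),(w>0).sum(0),((w*np.arange(q0,q1)[:,None]).sum(0)/np.maximum(w.sum(0),1)).round(1))
f=grab_frame("scene"); g=f["img"][155:190,310:345,::-1]; cv2.imwrite("pics/fin.png",cv2.resize(g,None,fx=14,fy=14,interpolation=cv2.INTER_NEAREST))
```

```text
24.8167 [0.4723915  0.01439924 0.10648132] [-1.6  3.9  7.2] [0.   0.3  0.21] 0.3176201388897074 0.0017992337754411598
scene [376. 368. 314. 296. 260. 282. 224. 184. 234. 188. 198.] [3 3 3 3 2 2 2 2 3 3 3] [161.1 161.8 162.1 162.3 162.5 162.6 162.6 162.5 162.2 161.8 161.1]
scene [182. 176. 142. 132. 142. 100.  43.  92.  90.  78.  26.] [2 3 2 2 2 2 1 2 2 2 1] [175.4 176.1 176.4 176.4 176.4 176.4 176.  176.3 175.7 175.5 175. ]
```

View pics/fin.png

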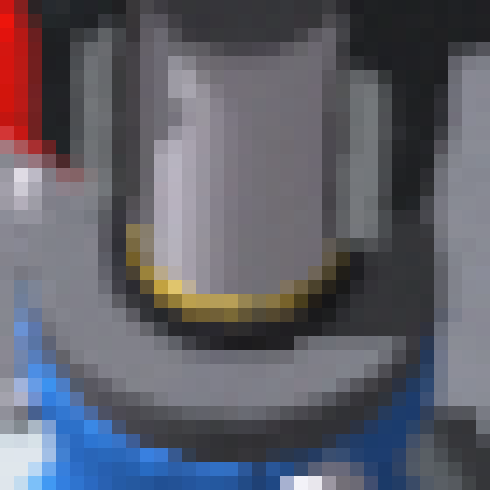

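About 45% of the 5 mm line shows above the rim, so its centre is within about 1 mm of the rim. The arm is still and the grip is holding, so I'm handing in.

Run:
```python
from cell import *
print(sign_off())
```

```text
the job is handed in; nothing more can be done
None
```

I gripped the largest jack's post, pushed it down about 43.5 mm until the yellow line was level with the rim, and swung the lever clockwise to its stop without letting go. I handed the job in at about 25 s, with the hand still holding the post; sign-off gives no verdict.

**First attempt failed:** on the first swing the fingertips sat too high and brushed over the lever without moving it. I turned back, let the post rise, regripped 20 mm lower and pushed down again before the swing that worked.

**Last checks:**
- **Line:** about 45% of its height shows above the rim, so its centre is within roughly 1 mm.
- **Lever:** it did not move over the last 6–8° of hand turn, and the torque rose at about 59° past first contact. Its end turned about 53° in the side picture. That alone does not prove the 0.97 rad limit, because the lever's starting angle is not known; I relied on the stop.
- **Grip and stillness:** the finger opening was 0.32, steady at a 60 N grip setting, and the arm was still.
- **Bystanders:** I did not measure the hammer, pliers, tube or magnet again at the end. The hand stayed well above them, and no unexpected contact force showed.

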